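# Transfer electrode jars between racks in order

## Robot

A 6-joint arm with a two-finger parallel gripper is mounted at the origin on the work surface. World frame = base frame: x ahead of the robot, y to its left, z up, the work surface at z = 0. Lengths are in mm, angles in rad, forces in N, time in s.
With the tool pointing down it reaches from about 275 to 1000 mm from the base axis. Payload 8.4 kg.
Tool frame: the origin (TCP) lies between the finger pads; the fingertips stand 22 mm ahead of it and the grasp point (between the pads) lies 3 mm ahead of it; z points along the fingers, y is the line along which they close (so a half turn about z gives the same grasp; the last joint's range is limited). The gripper opens to 85 mm and grips with 20 to 120 N. Pads are 22 mm wide; open, the fingers measure 114 mm over their backs; the gripper's body (76 mm by 85 mm) begins 54 mm behind the grasp point. The pads swing forward as they close: fully open they stand 13 mm farther back than shut.
Start: joints at [-1.254, 0.353, 1.633, -0, 1.155, -0.002], TCP at [195.891, -593.511, 253.281] pointing down, gripper open.
Joint ranges: [-2.63, 2.63], [-0.92, 2.1], [0.06, 2.66], [-1.3, 4.44], [0, 2.69], [-3.02, 3.02]. Speed limits (rad/s): [2.22, 2.22, 2.79, 3.14, 3.14, 3.14].

## Interface

Orientations are given as [roll, pitch, yaw] about the fixed x, y, z axes, in that order (R = Rz(yaw) Ry(pitch) Rx(roll)).
In Python, from rig import r, grab_frame gives the robot as it stands.
- The arm moves only by the shell command python3 -m inch 'ROWS' [FORCE]. ROWS is JSON, a list of rows, each a list of 7 numbers: the turn, a rotation vector about the tool's x, y, z as a fraction of full scale, then the shift along the tool's x, y, z as a fraction of full scale, then the closure, from 0 (fully open) to 1 (shut). In form: [[rx, ry, rz, dx, dy, dz, fingers], ...]. A call has 1 to 8 rows; each row shifts and turns the commanded pose from where the row before left it, along the tool's axes as they then stand; what a row does not reach is not made up. Full scale, the value 1, is 2.5 cm for a shift and pi rad for a turn. A row lasts 1/12 s, in which the tool goes at most 41.7 mm and 7.16 degrees, less where a joint would pass 70% of its speed; a pose out of reach is approached as far as the arm can. A call with a number of a shift or a turn outside -1 to 1 is refused whole. A call with a gripper value outside its range is refused whole. The fingers move at their own pace and stop on an object; FORCE is the grip in N (left out, the last holds). Time passes only in rows, so rows that do not move let the fingers close. It gives the time, the measured TCP pose, the force, the opening and the grip force at its end, in the units of the state.
- r.sense(): the state, without advancing time (a new reading comes with each control period).
- grab_frame(name): name is "scene" or "top" or "wrist"; returns a dict with "pixels" (400x640x3 uint8, red, green, blue), "z_map" (400x640 float32, mm along the optical axis (not along the pixel's ray), 0 where there is no reading), "vertical_fov" (degrees; the focal length in pixels is half the picture's height over the tangent of half this angle, whatever the lens; pixels are square), "cx", "cy" (the principal point, pixels), "cam_to_world" (4x4, takes a point from camera to world coordinates). Camera axes: x right, y down, z forward; pixel columns grow to the right and rows downward; lengths in mm; the calibration is good to about 2 mm. A picture is of the moment at which its call begins.
- r.sign_off(): hands the job in; it is judged then, once.
The state is a dict: "clock": time; "qpos": joint angles; "qvel": joint speeds; "joint_efforts": joint torques, N m; "eef_pos": TCP position; "tcp_rot": TCP orientation; "contact_force": force on the tool from outside, world axes, zero at the start; "wrist_torque": the same for the moment, N m; "opening": opening from 0.0 (shut) to 1.0 (fully open); "grasp_force": force on a finger pad.
Only numpy, scipy, OpenCV 4.12 (cv2) and the standard library are available. Lean on these libraries where they do the work, as an engineer would, in place of code of your own. Each camera call takes 0.05 s, during which the arm holds its last target. There are 200 camera calls.

## Task

Move the four electrode jars from their coloured trays on the grey rack to the white rack, one jar to each bay, in the same order counted from each rack's red end: the jar nearest the grey rack's red end goes in the bay nearest the white rack's red end, and so on down the row. Lift and carry the jars upright, set them down without dropping or tipping them, and leave each one standing flat on the floor of its bay, within the ribs.

Things in the scene. Friction and masses are not known exactly. Their poses are not given: they have to be found in the camera images.
- blue_jar: squat amber glass jar with a white label band and a blue screw cap, loose, 0.08 to 0.17 kg; an upright cylinder 36 mm in diameter and 72 mm tall overall, the cap being its top 22 mm (also 36 mm across). Origin at the centre of its underside, z up; yaw means nothing. At the start it stands in the blue tray, its underside 4 mm above that tray's origin and up to 4 mm off centre each way.
- blue_tray: blue square drip tray, fixed on the grey rack, 60 mm square with a 4 mm floor and a 2 mm thick lip rising to 10 mm above its underside; marks the starting place of the blue jar and stays there. Origin at the centre of its underside, x and y along the grey rack's.
- yellow_jar: squat amber glass jar with a white label band and a yellow screw cap, loose, 0.08 to 0.17 kg; an upright cylinder 36 mm in diameter and 72 mm tall overall, the cap being its top 22 mm (also 36 mm across). Origin at the centre of its underside, z up; yaw means nothing. At the start it stands in the yellow tray, its underside 4 mm above that tray's origin and up to 4 mm off centre each way.
- yellow_tray: yellow square drip tray, fixed on the grey rack, 60 mm square with a 4 mm floor and a 2 mm thick lip rising to 10 mm above its underside; marks the starting place of the yellow jar and stays there. Origin at the centre of its underside, x and y along the grey rack's.
- green_jar: squat amber glass jar with a white label band and a green screw cap, loose, 0.08 to 0.17 kg; an upright cylinder 36 mm in diameter and 72 mm tall overall, the cap being its top 22 mm (also 36 mm across). Origin at the centre of its underside, z up; yaw means nothing. At the start it stands in the green tray, its underside 4 mm above that tray's origin and up to 4 mm off centre each way.
- green_tray: green square drip tray, fixed on the grey rack, 60 mm square with a 4 mm floor and a 2 mm thick lip rising to 10 mm above its underside; marks the starting place of the green jar and stays there. Origin at the centre of its underside, x and y along the grey rack's.
- black_jar: squat amber glass jar with a white label band and a black screw cap, loose, 0.08 to 0.17 kg; an upright cylinder 36 mm in diameter and 72 mm tall overall, the cap being its top 22 mm (also 36 mm across). Origin at the centre of its underside, z up; yaw means nothing. At the start it stands in the black tray, its underside 4 mm above that tray's origin and up to 4 mm off centre each way.
- black_tray: black square drip tray, fixed on the grey rack, 60 mm square with a 4 mm floor and a 2 mm thick lip rising to 10 mm above its underside; marks the starting place of the black jar and stays there. Origin at the centre of its underside, x and y along the grey rack's.
- grey_rack: fixed grey rack where the jars start: plate 76 (x) by 256 (y) by 12 mm, carrying the four trays in any order in a row along its y (at y = +93, +31, -31, -93 mm, x = 0, undersides 12 mm up). A red block 76 x 18 mm, 30 mm tall, marks its +y end (centred at y = +137 mm). Origin at the centre of its underside, z up.
- white_rack: fixed white rack, the goal: 76 (x) by 256 mm (y), four unmarked bays in a row along its y (centres y = -93, -31, +31, +93 mm, x = 0), 58 mm square inside, floor 16 mm above the rack's underside, grey ribs 4 mm thick and 6 mm above that floor. A red block 76 x 18 mm, 30 mm tall, marks its -y end (centred at y = -137 mm). Origin at the centre of its underside, z up.
Mind the look-alikes: they are no part of the job. Leave any pink look-alike of the blue_jar alone.

How it is judged:
By the outcome, as a careful person would: the job done as asked, in the order asked, and still so for the second after the job is handed in, with the robot touching nothing.
It also fails if it takes over 101 s, if anything falls off the work surface, if the arm or the gripper's body presses on something with over 40 N, if the wrist force passes 120 N, or if a joint passes its speed limit or range.

## Working session

There is one attempt and no reset: what is moved stays moved. The work goes in short steps, Python scripts to look and compute and a shell command to move; the robot and the scene stay as the last step left them, time stands still between calls to the robot, and variables do not carry over. Pictures are saved under pics/ and viewed, at most 14 in all, crops included, and the job is handed in when it is done.

```bash
mkdir -p pics; ls; python3 - <<'E'
from rig import r, grab_frame
import cv2,numpy as np
for n in("top","scene"):
    f=grab_frame(n);cv2.imwrite(f"pics/{n}0.png",f["pixels"][:,:,::-1]);np.savez(f"{n}0.npz",**f)
    print(n,f["vertical_fov"],f["cx"],f["cy"],np.round(f["cam_to_world"],3).tolist())
print(r.sense())
E
```

```text
pics
top 42.760859143466774 325.8357544357755 202.20010206373775 [[0.05, -0.97, 0.239, 383.543], [-0.999, -0.049, 0.009, 1.568], [0.003, -0.239, -0.971, 1003.549], [0.0, 0.0, 0.0, 1.0]]
scene 43.506476737273275 329.1798275998812 203.84372997539043 [[0.135, 0.626, -0.768, 1366.564], [0.991, -0.07, 0.117, -101.957], [0.02, -0.776, -0.63, 697.702], [0.0, 0.0, 0.0, 1.0]]
{'clock': 0.1, 'qpos': array([-1.25440497e+00,  3.53581064e-01,  1.63402682e+00, -1.73107691e-05,
        1.15520801e+00, -2.41027198e-03]), 'qvel': array([ 0.00096135, -0.00304302, -0.0004383 , -0.00160581,  0.00033631,
        0.00057806]), 'joint_efforts': array([-1.59977582e-03, -6.06361985e+01, -3.42819500e+01, -6.40106055e-05,
        3.96509204e-03, -2.15841033e-05]), 'eef_pos': array([ 195.76266672, -593.14617888,  252.64947683]), 'tcp_rot': array([-3.14036937e+00,  1.28802988e-05,  3.18808632e-01]), 'contact_force': array([ 0.47338219, -0.01802018, -0.73335437]), 'wrist_torque': array([0.00020809, 0.01782046, 0.06029422]), 'grasp_force': 0.0, 'opening': 0.9962925359375788}
```

View pics/top0.png

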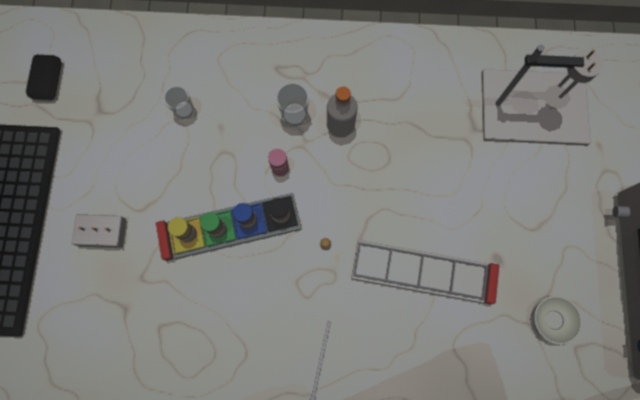

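View pics/scene0.png

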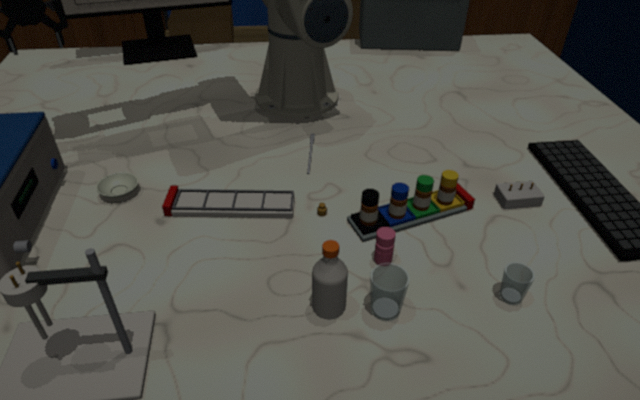

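The top view shows the grey rack's red end at (163,240), then yellow, green, blue and black caps at (179,227), (210,222), (244,214) and (280,210). The white rack's red end is at (492,283), with its bays running left to (371,262). The pink jar is at (279,158). The scene view agrees.

```bash
cat > h.py <<'E'
import numpy as np,cv2
def cloud(f):
    h,w=f["z_map"].shape; F=h/2/np.tan(np.radians(float(f["vertical_fov"]))/2)
    v,u=np.mgrid[:h,:w]; z=f["z_map"]
    P=np.stack([(u-f["cx"])/F*z,(v-f["cy"])/F*z,z],-1)
    T=f["cam_to_world"]; return P@T[:3,:3].T+T[:3,3]
def rect(P):
    return cv2.minAreaRect(P[:,:2].astype(np.float32))
E
python3 - <<'E'
from h import *
for n in("top","scene"):
    f=dict(np.load(n+"0.npz"));W=cloud(f);p=f["pixels"].astype(int);H=cv2.cvtColor(f["pixels"],cv2.COLOR_RGB2HSV)
    ok=f["z_map"]>0
    x,y,z=W[...,0],W[...,1],W[...,2]
    near=ok&(x>150)&(x<700)&(abs(y)<450)
    flat=near&(abs(z)<6);print(n,"table z",np.median(z[flat]))
    red=near&(p[...,0]>2*p[...,1])&(p[...,0]>2*p[...,2])&(z>26)&(z<36)&(p[...,0]>60)
    k,L,S,C=cv2.connectedComponentsWithStats(red.astype(np.uint8))
    for i in range(1,k):
        if S[i,4]>25: print("red",S[i],rect(W[L==i]),np.median(z[L==i]))
    cap=near&(z>80)&(z<95)
    k,L,S,C=cv2.connectedComponentsWithStats(cap.astype(np.uint8))
    for i in range(1,k):
        if S[i,4]>60: print("cap",C[i].round(),S[i,4],rect(W[L==i]),np.median(z[L==i]),np.median(p[L==i],0))
    pl=near&(z>9)&(z<40)
    k,L,S,C=cv2.connectedComponentsWithStats(pl.astype(np.uint8))
    for i in range(1,k):
        if S[i,4]>800: print("rack",S[i],rect(W[L==i]),np.median(z[L==i]))
E
```

```text
top table z -0.1287460476293063
red [157 222  13  37 273] ((532.5621337890625, 320.3312683105469), (72.04691314697266, 15.225208282470703), 16.091955184936523) 30.226199213437553
red [487 264  11  39 299] ((481.46295166015625, -311.5498046875), (16.28475570678711, 72.24493408203125), 83.02007293701172) 29.72294944079181
cap [277. 207.] 298 ((595.484375, 99.062255859375), (35.007720947265625, 34.6466178894043), 27.975181579589844) 87.68240940038993 [43. 43. 44.]
cap [242. 212.] 298 ((582.0938720703125, 163.51123046875), (34.718353271484375, 34.9052848815918), 40.998313903808594) 87.87645741094798 [ 47.  67. 116.]
cap [209. 222.] 305 ((561.189697265625, 221.53546142578125), (34.38621139526367, 34.54378890991211), 62.78018569946289) 87.89831234518215 [ 60. 116.  71.]
cap [177. 227.] 311 ((548.7980346679688, 278.75347900390625), (34.53387451171875, 34.6948356628418), 60.512786865234375) 87.83513409681984 [140. 133.  61.]
rack [ 155  193  146   68 3645] ((568.6547241210938, 199.70046997070312), (77.10464477539062, 273.8242492675781), 16.287975311279297) 16.285138750800456
rack [ 95 215  3
[... 818 characters left out ...]
20312), (36.97486114501953, 36.20445251464844), 43.14691925048828) 86.81305681259937 [22. 78. 34.]
cap [400. 188.] 193 ((585.0867919921875, 162.8794403076172), (35.049537658691406, 37.04253005981445), 43.13825988769531) 86.85696193887975 [11. 33. 77.]
cap [370. 194.] 197 ((597.1366577148438, 98.12183380126953), (34.08290100097656, 35.76299285888672), 78.47798919677734) 86.88991512097107 [6. 6. 7.]
rack [ 347  183  129   56 2522] ((575.6676635742188, 200.94488525390625), (76.68494415283203, 277.678466796875), 14.967243194580078) 17.46016560014391
rack [ 162  185  133   31 3269] ((501.6048583984375, -186.8970947265625), (274.2757873535156, 78.69129943847656), 82.43638610839844) 16.231680956942
```

```bash
cat >> h.py <<'E'
def go(x,y,yawdeg,z):
    "shift to target in tool axes (units of 25 mm) after turning to yaw; turn in units of pi"
    from rig import r
    s=r.sense();p=s["eef_pos"];a=np.radians(yawdeg)
    d=np.array([x,y,z])-p
    da=(s["tcp_rot"][2]-a+np.pi)%(2*np.pi)-np.pi
    R=np.array([[np.cos(a),np.sin(a),0],[np.sin(a),-np.cos(a),0],[0,0,-1]])
    print("t",round(s["clock"],2),"p",p.round(1),"rpy",s["tcp_rot"].round(4),"open",round(float(s["opening"]),3),"F",s["contact_force"].round(1),"grip",round(float(s["grasp_force"]),1))
    print("turn",round(da/np.pi,4),"shift",(R.T@d/25).round(2))
E
python3 -m inch '[[0,0,-0.0377,0,0,0,0],[0,0,-0.0377,0,0,0,0],[0,0,-0.0377,0,0,0,0],[0,0,-0.0377,0,0,0,0],[0,0,-0.0377,0,0,0,0],[0,0,-0.0377,0,0,0,0],[0,0,-0.0377,0,0,0,0],[0,0,-0.0377,0,0,0,0]]' 30
python3 -m inch '[[0,0,-0.0377,0,0,0,0],[0,0,-0.0377,0,0,0,0],[0,0,-0.0377,0,0,0,0],[0,0,-0.0377,0,0,0,0],[0,0,-0.0377,0,0,0,0],[0,0,0,0,0,0,0],[0,0,0,0,0,0,0],[0,0,0,0,0,0,0]]'
python3 -c "
from h import *
go(550.3,278.1,106.4,180)
f=dict(np.load('top0.npz'));W=cloud(f);print('pink',W[150:160,272:285].reshape(-1,3).mean(0))"
```

```text
clock: 0.77
eef_pos: [195.8, -593.2, 252.8]
tcp_rot: [-3.141, -0.001, 1.272]
contact_force: [-0.2, -0.7, 0.3]
opening: 1.002
grasp_force: 0.0
clock: 1.43
eef_pos: [195.9, -593.4, 253.1]
tcp_rot: [3.142, -0.0, 1.855]
contact_force: [0.1, -0.5, -0.2]
opening: 0.999
grasp_force: 0.0
t 1.43 p [ 195.9 -593.4  253.1] rpy [ 3.1415e+00 -4.0000e-04  1.8546e+00] open 0.999 F [ 0.1 -0.5 -0.2] grip 0.0
turn -0.0008 shift [29.44 23.44  2.92]
pink [702.61963808 107.13397978  70.22883996]
```

```bash

python3 -m inch '[[0,0,0,0.92,0.73,0.09,0],[0,0,0,0.92,0.73,0.09,0],[0,0,0,0.92,0.73,0.09,0],[0,0,0,0.92,0.73,0.09,0],[0,0,0,0.92,0.73,0.09,0],[0,0,0,0.92,0.73,0.09,0],[0,0,0,0.92,0.73,0.09,0],[0,0,0,0.92,0.73,0.09,0]]'
python3 -m inch '[[0,0,0,0.92,0.73,0.09,0],[0,0,0,0.92,0.73,0.09,0],[0,0,0,0.92,0.73,0.09,0],[0,0,0,0.92,0.73,0.09,0],[0,0,0,0.92,0.73,0.09,0],[0,0,0,0.92,0.73,0.09,0],[0,0,0,0.92,0.73,0.09,0],[0,0,0,0.92,0.73,0.09,0]]' >/dev/null
python3 -m inch '[[0,0,0,0.92,0.73,0.09,0],[0,0,0,0.92,0.73,0.09,0],[0,0,0,0.92,0.73,0.09,0],[0,0,0,0.92,0.73,0.09,0],[0,0,0,0.92,0.73,0.09,0],[0,0,0,0.92,0.73,0.09,0],[0,0,0,0.92,0.73,0.09,0],[0,0,0,0.92,0.73,0.09,0]]' >/dev/null
python3 -m inch '[[0,0,0,0.92,0.73,0.09,0],[0,0,0,0.92,0.73,0.09,0],[0,0,0,0.92,0.73,0.09,0],[0,0,0,0.92,0.73,0.09,0],[0,0,0,0.92,0.73,0.09,0],[0,0,0,0.92,0.73,0.09,0],[0,0,0,0.92,0.73,0.09,0],[0,0,0,0.92,0.73,0.09,0.2]]'>/dev/null
python3 -m inch '[[0,0,0,0,0,0,0.3],[0,0,0,0,0,0,0.3],[0,0,0,0,0,0,0.3],[0,0,0,0,0,0,0.3]]'
python3 - <<'E'
from h import *
from rig import grab_frame
go(550.3,278.1,106.4,180)
f=grab_frame("wrist");cv2.imwrite("pics/w1.png",f["pixels"][:,:,::-1]);W=cloud(f);z=W[...,2]
cap=(z>82)&(z<94)&(f["z_map"]>0)
k,L,S,C=cv2.connectedComponentsWithStats(cap.astype(np.uint8))
for i in range(1,k):
    if S[i,4]>200: print("cap",C[i].round(),S[i],rect(W[L==i]),np.median(z[L==i]),np.median(f["pixels"][L==i],0))
E
```

```text
clock: 2.1
eef_pos: [283.9, -374.3, 235.2]
tcp_rot: [3.141, 0.0, 1.855]
contact_force: [1.2, 0.1, 0.7]
opening: 1.001
grasp_force: 0.0
clock: 4.43
eef_pos: [546.5, 276.9, 181.2]
tcp_rot: [-3.141, 0.0, 1.857]
contact_force: [-0.1, -0.5, 1.5]
opening: 0.697
grasp_force: 0.0
t 4.43 p [546.5 276.9 181.2] rpy [-3.1408e+00  4.0000e-04  1.8570e+00] open 0.697 F [-0.1 -0.5  1.5] grip 0.0
turn -0.0 shift [0.   0.16 0.05]
cap [328. 206.] [ 305  183   47   46 1660] ((550.0526123046875, 278.8046875), (35.045654296875, 35.282867431640625), 65.35015106201172) 88.10730013139526 [102.  77.  19.]
cap [322. 272.] [ 301  251   44   42 1382] ((562.2239379882812, 221.62924194335938), (35.08890151977539, 35.245174407958984), 40.90106201171875) 88.05205209922201 [24. 88. 38.]
cap [326. 332.] [ 307  314   40   37 1170] ((583.12890625, 163.32736206054688), (35.105709075927734, 35.925533294677734), 19.181062698364258) 87.97743833386102 [12. 33. 89.]
```

View pics/w1.png

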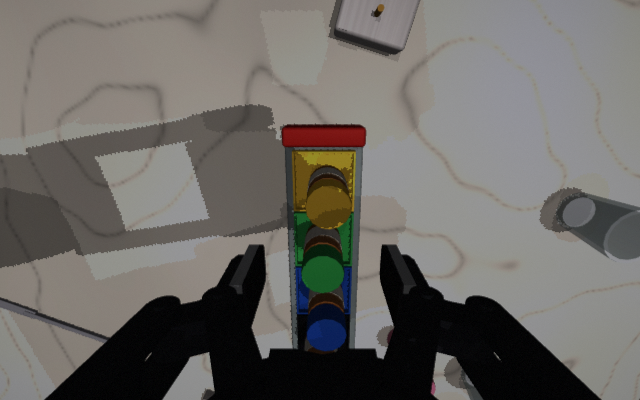

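The wrist view has the yellow cap at (328,206), green at (322,272) and blue at (326,332). The yellow cap is centred between the fingers, and the positions match the top and scene estimates to within 2 mm.

```bash

python3 -m inch '[[0,0,0,0.02,0.16,0,0.3],[0,0,0,0,0,0.8,0.3],[0,0,0,0,0,0.8,0.3],[0,0,0,0,0,0.8,0.3],[0,0,0,0,0,0.8,0.3],[0,0,0,0,0,0.8,0.3],[0,0,0,0,0,0.8,0.3],[0,0,0,0,0,0,0.3]]' 40
python3 -m inch '[[0,0,0,0,0,0,0.3],[0,0,0,0,0,0,1],[0,0,0,0,0,0,1],[0,0,0,0,0,0,1],[0,0,0,0,0,0,1],[0,0,0,0,0,0,1],[0,0,0,0,0,0,1]]' 40
python3 -c "
from h import *
go(550.2,278.5,106.4,60)"
```

```text
clock: 5.15
eef_pos: [548.8, 277.9, 58.0]
tcp_rot: [-3.136, 0.001, 1.857]
contact_force: [-0.8, -1.4, 0.7]
opening: 0.701
grasp_force: 0.0
clock: 5.73
eef_pos: [551.7, 279.9, 62.9]
tcp_rot: [3.139, -0.0, 1.859]
contact_force: [-0.8, -0.0, 7.6]
opening: 0.41
grasp_force: 40.0
t 5.73 p [551.7 279.9  62.9] rpy [ 3.1391e+00 -3.0000e-04  1.8585e+00] open 0.41 F [-0.8 -0.   7.6] grip 40.0
turn 0.0005 shift [-0.04 -0.07  0.12]
```

```bash

python3 -m inch '[[0,0,0,0,0,-0.2,1],[0,0,0,0,0,-0.5,1],[0,0,0,0,0,-0.8,1],[0,0,0,0,0,-0.8,1],[0,0,0,0,0,-0.8,1],[0,0,0,0,0,-0.6,1],[0,0,0,0,0,-0.3,1],[0,0,0,0,0,0,1]]' 40
python3 -m inch '[[0,0,0.0334,0,0,0,1],[0,0,0.0334,0,0,0,1],[0,0,0.0334,0,0,0,1],[0,0,0.0334,0,0,0,1],[0,0,0,0,0,0,1],[0,0,0,0,0,0,1]]'
python3 -c "
from h import *
go(488.9,-269.3,82.4,160)"
```

```text
clock: 6.4
eef_pos: [551.8, 280.2, 164.0]
tcp_rot: [3.138, -0.001, 1.859]
contact_force: [0.6, 0.2, -1.3]
opening: 0.41
grasp_force: 40.0
clock: 6.9
eef_pos: [550.3, 279.3, 160.5]
tcp_rot: [-3.14, 0.001, 1.442]
contact_force: [0.4, -0.2, -1.1]
opening: 0.412
grasp_force: 39.9
t 6.9 p [550.3 279.3 160.5] rpy [-3.1405e+00  7.0000e-04  1.4420e+00] open 0.412 F [ 0.4 -0.2 -1.1] grip 39.9
turn 0.0012 shift [-2.208e+01  4.700e-01  2.000e-02]
```

```bash

python3 -m inch '[[0,0,0.0012,-0.3,0.02,0,1],[0,0,0,-0.7,0.02,0,1],[0,0,0,-1,0.02,0,1],[0,0,0,-1,0.02,0,1],[0,0,0,-1,0.02,0,1],[0,0,0,-1,0.02,0,1],[0,0,0,-1,0.02,0,1],[0,0,0,-1,0.02,0,1]]' 40 >/dev/null
python3 -m inch '[[0,0,0,-1,0.02,0,1],[0,0,0,-1,0.02,0,1],[0,0,0,-1,0.02,0,1],[0,0,0,-1,0.02,0,1],[0,0,0,-1,0.02,0,1],[0,0,0,-1,0.02,0,1],[0,0,0,-1,0.02,0,1],[0,0,0,-1,0.02,0,1]]' >/dev/null
python3 -m inch '[[0,0,0,-1,0.02,0,1],[0,0,0,-1,0.02,0,1],[0,0,0,-1,0.02,0,1],[0,0,0,-1,0.02,0,1],[0,0,0,-1,0.02,0,1],[0,0,0,-1,0.02,0,1],[0,0,0,-0.7,0.02,0,1],[0,0,0,-0.3,0.02,0,1]]' >/dev/null
python3 -m inch '[[0,0,0,-0.05,0,0,1],[0,0,0,0,0,0,1],[0,0,0,0,0,0,1]]'
python3 - <<'E'
from h import *
from rig import grab_frame
go(488.9,-269.3,82.4,160)
f=grab_frame("wrist");cv2.imwrite("pics/w2.png",f["pixels"][:,:,::-1]);W=cloud(f);z=W[...,2]
p=f["pixels"].astype(int)
red=(z>25)&(z<35)&(f["z_map"]>0)&(p[...,0]>2*p[...,1])
print("red",rect(W[red]),red.sum())
E
```

```text
clock: 9.15
eef_pos: [487.6, -267.5, 161.2]
tcp_rot: [-3.141, -0.0, 1.435]
contact_force: [0.5, -0.8, -1.0]
opening: 0.411
grasp_force: 39.9
t 9.15 p [ 487.6 -267.5  161.2] rpy [-3.1411e+00 -5.0000e-04  1.4354e+00] open 0.411 F [ 0.5 -0.8 -1. ] grip 39.9
turn -0.0009 shift [-0.06  0.06  0.05]
red ((481.85394287109375, -311.7316589355469), (15.142083168029785, 75.07283782958984), 82.57699584960938) 242
```

View pics/w2.png

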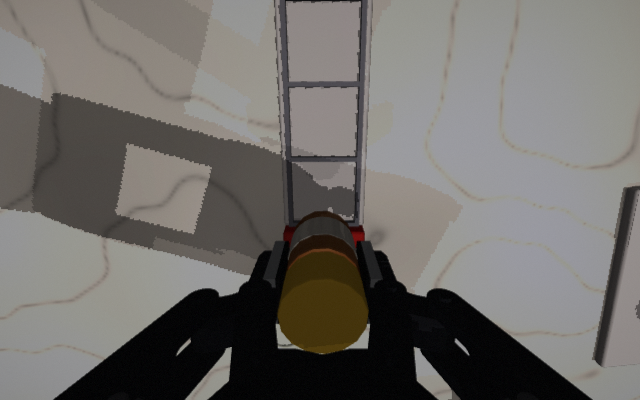

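The wrist view shows the yellow jar held upright at (323,295). The white rack's bays are in line above it and its red block is at (290–365,232), within 1.5 mm of my estimate. Now I'll lower it.

```bash

python3 -m inch '[[0,0,0,-0.05,0.05,0.3,1],[0,0,0,0,0,0.7,1],[0,0,0,0,0,0.8,1],[0,0,0,0,0,0.8,1],[0,0,0,0,0,0.6,1],[0,0,0,0,0,0.3,1],[0,0,0,0,0,0.1,1],[0,0,0,0,0,0.05,1]]' 40
python3 -m inch '[[0,0,0,0,0,0.05,1],[0,0,0,0,0,0.05,1],[0,0,0,0,0,0,1],[0,0,0,0,0,0,1],[0,0,0,0,0,0,1]]'
python3 -c "
from h import *
go(488.7,-269,82.4,62)"
```

```text
clock: 9.87
eef_pos: [489.2, -269.2, 69.7]
tcp_rot: [-3.141, -0.0, 1.436]
contact_force: [0.2, -0.1, 0.4]
opening: 0.413
grasp_force: 40.0
clock: 10.28
eef_pos: [489.4, -269.8, 68.0]
tcp_rot: [3.141, 0.0, 1.435]
contact_force: [0.4, -0.3, -0.2]
opening: 0.408
grasp_force: 40.0
t 10.28 p [ 489.4 -269.8   68. ] rpy [3.1408e+00 3.0000e-04 1.4349e+00] open 0.408 F [ 0.4 -0.3 -0.2] grip 40.0
turn -0.001 shift [ 0.03 -0.03  0.24]
```

```bash

python3 -m inch '[[0,0,0,0,0,0.05,1],[0,0,0,0,0,0.05,1],[0,0,0,0,0,0,1],[0,0,0,0,0,0,1]]' | egrep 'pos|contact'
python3 -m inch '[[0,0,0,0,0,0.04,1],[0,0,0,0,0,0,1]]'| egrep 'pos|contact'
python3 -m inch '[[0,0,0,0,0,0.04,1],[0,0,0,0,0,0,1]]'| egrep 'pos|contact'
python3 -m inch '[[0,0,0,0,0,0.04,1],[0,0,0,0,0,0,1]]'| egrep 'pos|contact'
```

```text
eef_pos: [489.0, -269.6, 64.9]
contact_force: [-0.3, -0.6, -1.2]
eef_pos: [489.0, -269.6, 63.9]
contact_force: [0.2, 0.1, -1.0]
eef_pos: [489.2, -269.7, 63.0]
contact_force: [0.3, -0.4, -0.8]
eef_pos: [489.2, -269.7, 63.0]
contact_force: [-3.1, 2.8, 12.5]
```

Contact, with 12.5 N upward. Back off slightly, release, and rise.

```bash

python3 -m inch '[[0,0,0,0,0,-0.03,1],[0,0,0,0,0,0,0.5],[0,0,0,0,0,0,0.4],[0,0,0,0,0,0,0.3],[0,0,0,0,0,0,0.3],[0,0,0,0,0,0,0.3],[0,0,0,0,0,0,0.3]]' 40
python3 -m inch '[[0,0,0,0,0,-0.3,0.3],[0,0,0,0,0,-0.8,0.3],[0,0,0,0,0,-0.8,0.3],[0,0,0,0,0,-0.8,0.3],[0,0,0,0,0,-0.8,0.3],[0,0,0,0,0,-0.8,0.3],[0,0,0,0,0,0,0.3]]' | egrep 'pos|contact|open'
python3 - <<'E'
from h import *
from rig import grab_frame
f=grab_frame("top");W=cloud(f);z=W[...,2];y=W[...,1]
cap=(z>82)&(z<94)&(f["z_map"]>0)&(y<-30)
k,L,S,C=cv2.connectedComponentsWithStats(cap.astype(np.uint8))
for i in range(1,k):
    if S[i,4]>40: print("cap",C[i].round(),S[i,4],rect(W[L==i]),np.median(z[L==i]),np.median(f["pixels"][L==i],0))
cv2.imwrite("pics/t2.png",f["pixels"][150:350,300:620][:,:,::-1].repeat(2,0).repeat(2,1))
go(562.2,221.2,106.4,165)
E
```

```text
clock: 11.7
eef_pos: [489.1, -269.6, 62.7]
tcp_rot: [-3.141, -0.0, 1.435]
contact_force: [0.3, 0.4, 0.1]
opening: 0.7
grasp_force: 0.0
eef_pos: [491.1, -270.7, 174.6]
contact_force: [0.4, -0.5, 1.5]
opening: 0.7
cap [638. 193.] 69 ((653.3284912109375, -568.3370361328125), (4.588647365570068, 44.25486373901367), 88.47946166992188) 85.91822802921956 [61. 58. 57.]
cap [479. 275.] 321 ((487.9624938964844, -268.8786926269531), (34.236698150634766, 34.87950897216797), 0.7757617235183716) 87.57447565483767 [92. 77. 41.]
t 12.33 p [ 490.4 -270.3  172.8] rpy [3.1374e+00 1.6000e-03 1.4350e+00] open 0.702 F [ 1.8 -0.4  0.5] grip 0.0
turn -0.1343 shift [18.05  8.31  0.31]
```

View pics/t2.png

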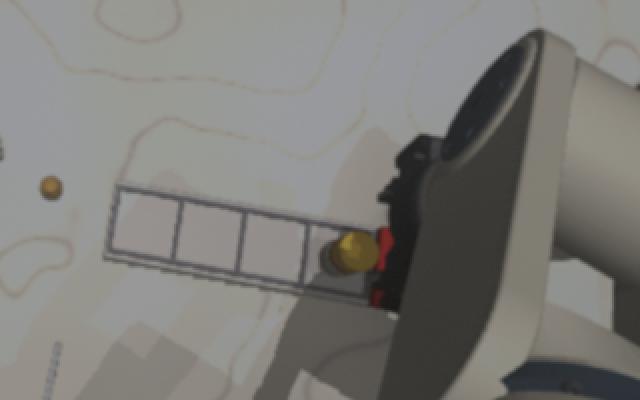

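The crop shows the yellow jar standing in the bay nearest the red block, cap at (355,252). Its top is at 88 mm, so it stands on the floor. Next is green.

```bash

python3 -m inch '[[0,0,-0.0336,0,0,0,0.3],[0,0,-0.0336,0,0,0,0.3],[0,0,-0.0336,0,0,0,0.3],[0,0,-0.0336,0,0,0,0.3],[0,0,0,0.9,0.41,0,0.3],[0,0,0,0.9,0.41,0,0.3],[0,0,0,0.9,0.41,0,0.3],[0,0,0,0.9,0.41,0,0.3]]' 40 >/dev/null
python3 -m inch '[[0,0,0,0.9,0.41,0,0.3],[0,0,0,0.9,0.41,0,0.3],[0,0,0,0.9,0.41,0,0.3],[0,0,0,0.9,0.41,0,0.3],[0,0,0,0.9,0.41,0,0.3],[0,0,0,0.9,0.41,0,0.3],[0,0,0,0.9,0.41,0,0.3],[0,0,0,0.9,0.41,0,0.3]]' >/dev/null
python3 -m inch '[[0,0,0,0.9,0.41,0,0.3],[0,0,0,0.9,0.41,0,0.3],[0,0,0,0.9,0.41,0,0.3],[0,0,0,0.9,0.41,0,0.3],[0,0,0,0.9,0.41,0,0.3],[0,0,0,0.9,0.41,0,0.3],[0,0,0,0.7,0.41,0,0.3],[0,0,0,0.3,0.31,0,0.3]]' >/dev/null
python3 -m inch '[[0,0,0,0,0,0,0.3],[0,0,0,0,0,0,0.3],[0,0,0,0,0,0,0.3]]' >/dev/null
python3 -c "
from h import *
go(562.2,221.2,106.4,60)"
```

```text
t 14.58 p [561.4 198.9 169.8] rpy [-3.1402e+00  4.0000e-04  1.8569e+00] open 0.702 F [-0.3  0.5 -0.1] grip 0.0
turn -0.0 shift [0.85 0.28 4.39]
```

```bash

python3 -m inch '[[0,0,0,0.6,0.2,0,0.3],[0,0,0,0.25,0.08,0,0.3],[0,0,0,0,0,0,0.3],[0,0,0,0,0,0,0.3],[0,0,0,0,0,0,0.3]]' 40 >/dev/null
python3 -c "
from h import *
go(562.2,221.2,106.4,60)"
```

```text
t 15.0 p [562.4 222.2 170.3] rpy [-3.1414e+00  2.0000e-04  1.8574e+00] open 0.693 F [-0.5 -0.8  0.4] grip 0.0
turn 0.0001 shift [-0.03 -0.02  4.41]
```

```bash

python3 -m inch '[[0,0,0,-0.03,-0.02,0.4,0.3],[0,0,0,0,0,0.8,0.3],[0,0,0,0,0,0.8,0.3],[0,0,0,0,0,0.8,0.3],[0,0,0,0,0,0.8,0.3],[0,0,0,0,0,0.6,0.3],[0,0,0,0,0,0.15,0.3],[0,0,0,0,0,0,0.3]]' 40 | egrep 'pos|contact'
python3 -m inch '[[0,0,0,0,0,0,0.3],[0,0,0,0,0,0,1],[0,0,0,0,0,0,1],[0,0,0,0,0,0,1],[0,0,0,0,0,0,1],[0,0,0,0,0,0,1],[0,0,0,0,0,0,1]]' 40 | egrep 'pos|contact|open|grasp'
python3 -m inch '[[0,0,0,0,0,-0.2,1],[0,0,0,0,0,-0.5,1],[0,0,0,0,0,-0.8,1],[0,0,0,0,0,-0.8,1],[0,0,0,0,0,-0.8,1],[0,0,0,0,0,-0.6,1],[0,0,0,0,0,-0.3,1],[0,0,0,0,0,0,1]]' 40 | egrep 'pos|contact|open|grasp'
python3 -m inch '[[0,0,0.0334,0,0,0,1],[0,0,0.0334,0,0,0,1],[0,0,0.0334,0,0,0,1],[0,0,0.0334,0,0,0,1],[0,0,0,0,0,0,1],[0,0,0,0,0,0,1]]' | egrep 'pos|contact|open|grasp'
python3 -c "
from h import *
go(496.7,-207.5,82.4,160)"
```

```text
eef_pos: [561.2, 220.8, 59.9]
contact_force: [0.7, 0.1, 0.3]
eef_pos: [563.1, 221.8, 62.8]
contact_force: [-1.3, -0.6, 7.0]
opening: 0.412
grasp_force: 39.9
eef_pos: [563.4, 222.0, 164.1]
contact_force: [0.7, 0.6, -1.2]
opening: 0.411
grasp_force: 40.0
eef_pos: [561.8, 221.4, 160.8]
contact_force: [-0.3, -1.1, -0.5]
opening: 0.408
grasp_force: 40.0
t 17.42 p [561.8 221.4 160.8] rpy [-3.1404e+00  7.0000e-04  1.4408e+00] open 0.408 F [-0.3 -1.1 -0.5] grip 40.0
turn 0.0008 shift [-17.35  -0.31   0.03]
```

```bash

python3 -m inch '[[0,0,0.001,-0.35,-0.02,0,1],[0,0,0,-0.7,-0.02,0,1],[0,0,0,-1,-0.02,0,1],[0,0,0,-1,-0.02,0,1],[0,0,0,-1,-0.02,0,1],[0,0,0,-1,-0.02,0,1],[0,0,0,-1,-0.02,0,1],[0,0,0,-1,-0.02,0,1]]' 40 >/dev/null
python3 -m inch '[[0,0,0,-1,-0.02,0,1],[0,0,0,-1,-0.02,0,1],[0,0,0,-1,-0.02,0,1],[0,0,0,-1,-0.02,0,1],[0,0,0,-1,-0.02,0,1],[0,0,0,-1,-0.02,0,1],[0,0,0,-1,-0.02,0,1],[0,0,0,-1,-0.02,0,1]]' >/dev/null
python3 -m inch '[[0,0,0,-1,0,0,1],[0,0,0,-0.7,0,0,1],[0,0,0,-0.35,0,0,1],[0,0,0,-0.25,0,0,1],[0,0,0,0,0,0,1],[0,0,0,0,0,0,1],[0,0,0,0,0,0,1]]' >/dev/null
python3 -c "
from h import *
go(496.7,-207.5,82.4,63)"
```

```text
t 19.33 p [ 495.4 -206.3  161.5] rpy [-3.1413e+00 -3.0000e-04  1.4354e+00] open 0.41 F [-0.7 -0.6 -1.4] grip 39.9
turn -0.0009 shift [-0.04  0.06  3.94]
```

Down to about 65 mm, then in small steps, reading the force.

```bash

python3 -m inch '[[0,0,-0.001,-0.04,0.05,0.3,1],[0,0,0,0,0,0.7,1],[0,0,0,0,0,0.8,1],[0,0,0,0,0,0.8,1],[0,0,0,0,0,0.6,1],[0,0,0,0,0,0.4,1],[0,0,0,0,0,0.15,1],[0,0,0,0,0,0.05,1]]' 40 >/dev/null
python3 -m inch '[[0,0,0,0,0,0,1],[0,0,0,0,0,0,1],[0,0,0,0,0,0,1]]'| egrep 'pos|contact'
python3 -m inch '[[0,0,0,0,0,0.04,1],[0,0,0,0,0,0,1]]'| egrep 'pos|contact'
python3 -m inch '[[0,0,0,0,0,0.04,1],[0,0,0,0,0,0,1]]'| egrep 'pos|contact'
```

```text
eef_pos: [497.1, -208.5, 67.4]
contact_force: [-0.6, -0.8, -0.4]
eef_pos: [496.8, -208.4, 66.0]
contact_force: [0.3, -0.4, -0.9]
eef_pos: [496.5, -208.3, 64.6]
contact_force: [0.1, -0.6, -0.4]
```

```bash

python3 -m inch '[[0,0,0,0,0,0.04,1],[0,0,0,0,0,0,1]]'| egrep 'pos|contact'
python3 -m inch '[[0,0,0,0,0,0.03,1],[0,0,0,0,0,0,1]]'| egrep 'pos|contact'
```

```text
eef_pos: [496.4, -208.2, 63.4]
contact_force: [0.4, 0.2, -1.3]
eef_pos: [496.6, -208.3, 62.8]
contact_force: [0.6, -0.6, -0.8]
```

```bash

python3 -m inch '[[0,0,0,0,0,0.03,1],[0,0,0,0,0,0,1]]'| egrep 'pos|contact'
```

```text
eef_pos: [496.6, -208.3, 62.8]
contact_force: [-3.1, 1.3, 10.3]
```

```bash

python3 -m inch '[[0,0,0,0,0,-0.03,1],[0,0,0,0,0,0,0.5],[0,0,0,0,0,0,0.4],[0,0,0,0,0,0,0.3],[0,0,0,0,0,0,0.3],[0,0,0,0,0,0,0.3],[0,0,0,0,0,0,0.3]]' 40 | egrep 'pos|contact|open'
python3 -m inch '[[0,0,0,0,0,-0.3,0.3],[0,0,0,0,0,-0.8,0.3],[0,0,0,0,0,-0.8,0.3],[0,0,0,0,0,-0.8,0.3],[0,0,0,0,0,-0.8,0.3],[0,0,0,0,0,-0.6,0.3],[0,0,0,0,0,0,0.3]]' | egrep 'pos|contact|open'
python3 -m inch '[[0,0,-0.0336,0,0,0,0.3],[0,0,-0.0336,0,0,0,0.3],[0,0,-0.0336,0,0,0,0.3],[0,0,-0.0336,0,0,0,0.3],[0,0,0,0.4,0.2,0,0.3],[0,0,0,0.8,0.45,0,0.3],[0,0,0,0.9,0.5,0,0.3],[0,0,0,0.9,0.5,0,0.3]]' >/dev/null
python3 -m inch '[[0,0,0,0.9,0.5,0,0.3],[0,0,0,0.9,0.5,0,0.3],[0,0,0,0.9,0.5,0,0.3],[0,0,0,0.9,0.5,0,0.3],[0,0,0,0.9,0.5,0,0.3],[0,0,0,0.9,0.5,0,0.3],[0,0,0,0.9,0.5,0,0.3],[0,0,0,0.9,0.5,0,0.3]]' >/dev/null
python3 -m inch '[[0,0,0,0.9,0.5,0,0.3],[0,0,0,0.9,0.5,0,0.3],[0,0,0,0.7,0.4,0,0.3],[0,0,0,0.3,0.2,0,0.3],[0,0,0,0,0,0,0.3],[0,0,0,0,0,0,0.3],[0,0,0,0,0,0,0.3],[0,0,0,0,0,0,0.3]]' >/dev/null
python3 - <<'E'
from h import *
from rig import grab_frame
f=grab_frame("top");W=cloud(f);z=W[...,2];y=W[...,1]
cap=(z>82)&(z<94)&(f["z_map"]>0)&(y>-400)
k,L,S,C=cv2.connectedComponentsWithStats(cap.astype(np.uint8))
for i in range(1,k):
    if S[i,4]>40: print("cap",C[i].round(),S[i,4],rect(W[L==i]),np.median(z[L==i]),np.median(f["pixels"][L==i],0))
go(583.2,163.2,106.4,60)
E
```

```text
eef_pos: [496.5, -208.2, 62.7]
contact_force: [0.4, -0.4, 0.7]
opening: 0.699
eef_pos: [498.3, -209.0, 168.9]
contact_force: [1.1, -0.6, 0.3]
opening: 0.702
cap [292.  97.] 209 ((815.4913940429688, 87.59065246582031), (65.47749328613281, 64.267822265625), 24.47835350036621) 84.39739530237318 [139. 141. 143.]
cap [341. 118.] 97 ((780.1976928710938, -10.995927810668945), (24.194671630859375, 56.33346176147461), 0.3871581256389618) 89.16003687328237 [78. 76. 74.]
cap [277. 207.] 294 ((595.1417846679688, 98.82521057128906), (34.34849166870117, 34.654327392578125), 69.5447006225586) 87.83526075926932 [45. 44. 43.]
cap [444. 270.] 321 ((494.9814453125, -207.67208862304688), (35.085567474365234, 34.120704650878906), 48.28522872924805) 87.60664409459503 [ 70. 131.  82.]
cap [478. 276.] 320 ((487.89837646484375, -268.53765869140625), (34.08889389038086, 34.640987396240234), 1.2418508529663086) 87.46691139040672 [158. 149.  69.]
t 24.3 p [577.4 153.8 165.2] rpy [-3.1412e+00  1.0000e-04  1.8581e+00] open 0.699 F [ 0.  -0.9 -0.1] grip 0.0
turn 0.0003 shift [0.29 0.33 4.21]
```

```bash

python3 -m inch '[[0,0,0,0.29,0.33,0,0.3],[0,0,0,0,0,0,0.3],[0,0,0,0,0,0,0.3]]' 40 | grep pos
python3 -m inch '[[0,0,0,0,0,0.3,0.3],[0,0,0,0,0,0.7,0.3],[0,0,0,0,0,0.8,0.3],[0,0,0,0,0,0.8,0.3],[0,0,0,0,0,0.8,0.3],[0,0,0,0,0,0.6,0.3],[0,0,0,0,0,0.15,0.3],[0,0,0,0,0,0,0.3]]' 40 | egrep 'pos|contact'
python3 -m inch '[[0,0,0,0,0,0,0.3],[0,0,0,0,0,0,1],[0,0,0,0,0,0,1],[0,0,0,0,0,0,1],[0,0,0,0,0,0,1],[0,0,0,0,0,0,1],[0,0,0,0,0,0,1]]' 40 | egrep 'pos|contact|open|grasp'
python3 -m inch '[[0,0,0,0,0,-0.2,1],[0,0,0,0,0,-0.5,1],[0,0,0,0,0,-0.8,1],[0,0,0,0,0,-0.8,1],[0,0,0,0,0,-0.8,1],[0,0,0,0,0,-0.6,1],[0,0,0,0,0,-0.3,1],[0,0,0,0,0,0,1]]' 40 | egrep 'pos|contact|open|grasp'
python3 -m inch '[[0,0,0.0336,0,0,0,1],[0,0,0.0336,0,0,0,1],[0,0,0.0336,0,0,0,1],[0,0,0.0336,0,0,0,1],[0,0,0,0,0,0,1],[0,0,0,0,0,0,1]]' | egrep 'pos|contact|open|grasp'
python3 -c "
from h import *
go(504.7,-146.2,82.4,160)"
```

```text
eef_pos: [584.0, 164.4, 165.4]
eef_pos: [582.4, 163.9, 60.0]
contact_force: [0.3, -1.0, 0.6]
eef_pos: [584.2, 164.4, 62.8]
contact_force: [-0.3, -0.6, 6.4]
opening: 0.41
grasp_force: 39.8
eef_pos: [584.6, 164.5, 164.1]
contact_force: [0.3, -0.2, -1.3]
opening: 0.412
grasp_force: 40.1
eef_pos: [583.0, 164.1, 160.8]
contact_force: [0.7, -0.9, -1.5]
opening: 0.413
grasp_force: 40.1
t 26.97 p [583.  164.1 160.8] rpy [-3.1404e+00  5.0000e-04  1.4408e+00] open 0.413 F [ 0.7 -0.9 -1.5] grip 40.1
turn 0.0008 shift [-12.72  -1.46   0.03]
```

```bash

python3 -m inch '[[0,0,0,-0.35,-0.09,0,1],[0,0,0,-0.7,-0.09,0,1],[0,0,0,-1,-0.09,0,1],[0,0,0,-1,-0.09,0,1],[0,0,0,-1,-0.09,0,1],[0,0,0,-1,-0.09,0,1],[0,0,0,-1,-0.09,0,1],[0,0,0,-1,-0.09,0,1]]' 40 >/dev/null
python3 -m inch '[[0,0,0,-1,-0.09,0,1],[0,0,0,-1,-0.09,0,1],[0,0,0,-1,-0.09,0,1],[0,0,0,-1,-0.09,0,1],[0,0,0,-0.8,-0.09,0,1],[0,0,0,-0.45,-0.09,0,1],[0,0,0,-0.25,-0.09,0,1],[0,0,0,-0.17,-0.05,0,1]]' >/dev/null
python3 -m inch '[[0,0,0,0,0,0,1],[0,0,0,0,0,0,1],[0,0,0,0,0,0,1],[0,0,0,0,0,0,1]]' >/dev/null
python3 -c "
from h import *
go(504.7,-146.2,82.4,63)"
```

```text
t 28.63 p [ 506.8 -145.6  161.5] rpy [ 3.1415e+00 -1.0000e-04  1.4387e+00] open 0.413 F [ 0.1  0.2 -0.7] grip 40.1
turn 0.0002 shift [-0.04 -0.08  3.94]
```

```bash

python3 -m inch '[[0,0,0,-0.03,-0.09,0.3,1],[0,0,0,0,0,0.7,1],[0,0,0,0,0,0.8,1],[0,0,0,0,0,0.8,1],[0,0,0,0,0,0.6,1],[0,0,0,0,0,0.4,1],[0,0,0,0,0,0.18,1],[0,0,0,0,0,0.08,1]]' 40 >/dev/null
python3 -m inch '[[0,0,0,0,0,0,1],[0,0,0,0,0,0,1],[0,0,0,0,0,0,1]]'| egrep 'pos|contact'
python3 -m inch '[[0,0,0,0,0,0.04,1],[0,0,0,0,0,0,1]]'| egrep 'pos|contact'
python3 -m inch '[[0,0,0,0,0,0.03,1],[0,0,0,0,0,0,1]]'| egrep 'pos|contact'
```

```text
eef_pos: [504.8, -146.9, 65.8]
contact_force: [-0.2, 0.8, -0.9]
eef_pos: [504.5, -146.8, 64.4]
contact_force: [0.2, -0.3, -1.6]
eef_pos: [504.3, -146.8, 63.4]
contact_force: [-0.3, 0.2, -2.1]
```

```bash

python3 -m inch '[[0,0,0,0,0,0.03,1],[0,0,0,0,0,0,1]]'| egrep 'pos|contact'
```

```text
eef_pos: [504.3, -146.8, 62.8]
contact_force: [-1.1, 0.3, 2.2]
```

```bash

python3 -m inch '[[0,0,0,0,0,0,1],[0,0,0,0,0,0,0.5],[0,0,0,0,0,0,0.4],[0,0,0,0,0,0,0.3],[0,0,0,0,0,0,0.3],[0,0,0,0,0,0,0.3],[0,0,0,0,0,0,0.3]]' 40 | egrep 'pos|contact|open'
python3 -m inch '[[0,0,0,0,0,-0.3,0.3],[0,0,0,0,0,-0.8,0.3],[0,0,0,0,0,-0.8,0.3],[0,0,0,0,0,-0.8,0.3],[0,0,0,0,0,-0.8,0.3],[0,0,0,0,0,-0.6,0.3],[0,0,0,0,0,0,0.3]]' | egrep 'pos|contact|open'
python3 -m inch '[[0,0,-0.0336,0,0,0,0.3],[0,0,-0.0336,0,0,0,0.3],[0,0,-0.0336,0,0,0,0.3],[0,0,-0.0336,0,0,0,0.3],[0,0,0,0.35,0.26,0,0.3],[0,0,0,0.7,0.52,0,0.3],[0,0,0,0.8,0.6,0,0.3],[0,0,0,0.8,0.6,0,0.3]]' >/dev/null
python3 -m inch '[[0,0,0,0.8,0.6,0,0.3],[0,0,0,0.8,0.6,0,0.3],[0,0,0,0.8,0.6,0,0.3],[0,0,0,0.8,0.6,0,0.3],[0,0,0,0.8,0.6,0,0.3],[0,0,0,0.8,0.6,0,0.3],[0,0,0,0.6,0.45,0,0.3],[0,0,0,0.3,0.25,0,0.3]]' >/dev/null
python3 -m inch '[[0,0,0,0,0,0,0.3],[0,0,0,0,0,0,0.3],[0,0,0,0,0,0,0.3],[0,0,0,0,0,0,0.3]]' >/dev/null
python3 - <<'E'
from h import *
from rig import grab_frame
for n in("top","wrist"):
  f=grab_frame(n);W=cloud(f);z=W[...,2];y=W[...,1];x=W[...,0]
  cap=(z>82)&(z<94)&(f["z_map"]>0)&(y>-400)&(x<700)
  k,L,S,C=cv2.connectedComponentsWithStats(cap.astype(np.uint8))
  for i in range(1,k):
    if S[i,4]>40: print(n,C[i].round(),S[i,4],rect(W[L==i]),np.median(z[L==i]),np.median(f["pixels"][L==i],0))
cv2.imwrite("pics/w3.png",f["pixels"][:,:,::-1])
go(596.1,98.6,106.4,60)
E
```

```text
eef_pos: [504.2, -146.7, 62.5]
contact_force: [0.4, 0.2, 0.2]
opening: 0.704
eef_pos: [506.0, -147.3, 168.6]
contact_force: [0.9, -0.7, -0.6]
opening: 0.703
top [410. 264.] 315 ((502.8230285644531, -146.84896850585938), (34.43367004394531, 34.448814392089844), 59.16067123413086) 87.6092118004193 [ 55.  75. 128.]
top [444. 270.] 319 ((495.49493408203125, -207.43331909179688), (34.764076232910156, 34.506614685058594), 59.89679718017578) 87.52715811220207 [ 67. 127.  79.]
top [478. 276.] 326 ((488.042236328125, -268.701904296875), (34.33536148071289, 34.87868118286133), 2.9070932865142822) 87.39874384037142 [154. 145.  67.]
wrist [325. 214.] 1891 ((596.3438110351562, 98.28762817382812), (34.84056854248047, 35.41942596435547), 47.18510818481445) 88.12841448283407 [5. 5. 5.]
t 32.98 p [595.   97.1 165.1] rpy [-3.1414e+00  1.0000e-04  1.8582e+00] open 0.706 F [-0.8 -0.1  0.4] grip 0.0
turn 0.0004 shift [0.04 0.06 4.2 ]
```

View pics/w3.png

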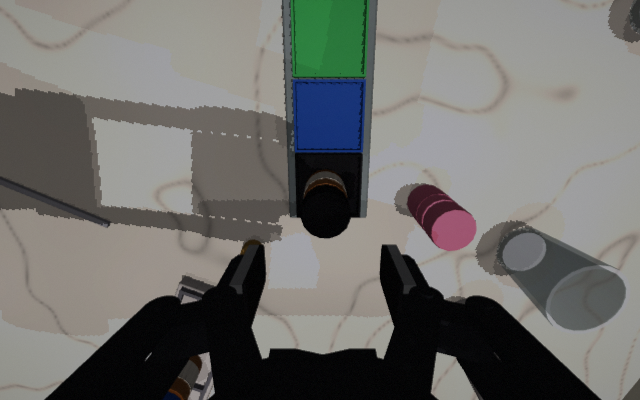

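The wrist view has the black cap at (325,214), centred between the fingers. The pink jar at (450,225) is about 85 mm to the side, clear of the right finger. Grasping black.

```bash

python3 -m inch '[[0,0,0,0.04,0.06,0.3,0.3],[0,0,0,0,0,0.7,0.3],[0,0,0,0,0,0.8,0.3],[0,0,0,0,0,0.8,0.3],[0,0,0,0,0,0.8,0.3],[0,0,0,0,0,0.6,0.3],[0,0,0,0,0,0.15,0.3],[0,0,0,0,0,0,0.3]]' 40 | egrep 'pos|contact'
python3 -m inch '[[0,0,0,0,0,0,0.3],[0,0,0,0,0,0,1],[0,0,0,0,0,0,1],[0,0,0,0,0,0,1],[0,0,0,0,0,0,1],[0,0,0,0,0,0,1],[0,0,0,0,0,0,1]]' 40 | egrep 'pos|contact|open|grasp'
python3 -m inch '[[0,0,0,0,0,-0.2,1],[0,0,0,0,0,-0.5,1],[0,0,0,0,0,-0.8,1],[0,0,0,0,0,-0.8,1],[0,0,0,0,0,-0.8,1],[0,0,0,0,0,-0.6,1],[0,0,0,0,0,-0.3,1],[0,0,0,0,0,0,1]]' 40 | egrep 'pos|contact|open|grasp'
python3 -m inch '[[0,0,0.0336,0,0,0,1],[0,0,0.0336,0,0,0,1],[0,0,0.0336,0,0,0,1],[0,0,0.0336,0,0,0,1],[0,0,0,0,0,0,1],[0,0,0,0,0,0,1]]' | egrep 'pos|contact|open|grasp'
python3 -c "
from h import *
go(512.7,-84.8,82.4,160)"
```

```text
eef_pos: [595.4, 99.1, 59.9]
contact_force: [-0.2, -0.1, -0.2]
eef_pos: [597.2, 99.6, 62.5]
contact_force: [-1.1, -0.3, 6.4]
opening: 0.414
grasp_force: 39.8
eef_pos: [597.5, 99.7, 163.9]
contact_force: [0.3, 0.7, -0.4]
opening: 0.408
grasp_force: 40.0
eef_pos: [595.8, 99.4, 160.5]
contact_force: [-0.6, 0.4, -0.9]
opening: 0.411
grasp_force: 39.9
t 35.4 p [595.8  99.4 160.5] rpy [-3.1402e+00  4.0000e-04  1.4408e+00] open 0.411 F [-0.6  0.4 -0.9] grip 39.9
turn 0.0008 shift [-7.74 -2.32  0.02]
```

```bash

python3 -m inch '[[0,0,0,-0.35,-0.12,0,1],[0,0,0,-0.7,-0.2,0,1],[0,0,0,-0.8,-0.24,0,1],[0,0,0,-0.8,-0.24,0,1],[0,0,0,-0.8,-0.24,0,1],[0,0,0,-0.8,-0.24,0,1],[0,0,0,-0.8,-0.24,0,1],[0,0,0,-0.8,-0.24,0,1]]' 40 >/dev/null
python3 -m inch '[[0,0,0,-0.8,-0.24,0,1],[0,0,0,-0.6,-0.18,0,1],[0,0,0,-0.3,-0.1,0,1],[0,0,0,-0.2,-0.06,0,1],[0,0,0,0,0,0,1],[0,0,0,0,0,0,1],[0,0,0,0,0,0,1],[0,0,0,0,0,0,1]]' >/dev/null
python3 -c "
from h import *
go(512.7,-84.8,82.4,63)"
```

```text
t 36.73 p [513.  -84.2 161.3] rpy [ 3.1415e+00 -1.0000e-04  1.4386e+00] open 0.412 F [-0.2  0.2 -0.2] grip 40.0
turn 0.0001 shift [-0.03 -0.01  3.93]
```

```bash

python3 -m inch '[[0,0,0,0,0,0.3,1],[0,0,0,0,0,0.7,1],[0,0,0,0,0,0.8,1],[0,0,0,0,0,0.8,1],[0,0,0,0,0,0.6,1],[0,0,0,0,0,0.4,1],[0,0,0,0,0,0.18,1],[0,0,0,0,0,0.08,1]]' 40 >/dev/null
python3 -m inch '[[0,0,0,0,0,0,1],[0,0,0,0,0,0,1],[0,0,0,0,0,0,1]]'| egrep 'pos|contact'
python3 -m inch '[[0,0,0,0,0,0.04,1],[0,0,0,0,0,0,1]]'| egrep 'pos|contact'
python3 -m inch '[[0,0,0,0,0,0.03,1],[0,0,0,0,0,0,1]]'| egrep 'pos|contact'
```

```text
eef_pos: [513.3, -84.9, 65.5]
contact_force: [-0.6, -0.0, -0.4]
eef_pos: [512.9, -84.8, 64.2]
contact_force: [0.0, 0.1, -0.5]
eef_pos: [512.7, -84.8, 63.1]
contact_force: [-0.5, -0.5, -1.4]
```

```bash

python3 -m inch '[[0,0,0,0,0,0.03,1],[0,0,0,0,0,0,1]]'| egrep 'pos|contact'
```

```text
eef_pos: [512.7, -84.8, 62.5]
contact_force: [-1.8, 0.6, 3.0]
```

Contact. Release, rise, move aside and check.

```bash

python3 -m inch '[[0,0,0,0,0,0,1],[0,0,0,0,0,0,0.5],[0,0,0,0,0,0,0.4],[0,0,0,0,0,0,0.3],[0,0,0,0,0,0,0.3],[0,0,0,0,0,0,0.3],[0,0,0,0,0,0,0.3]]' 40 | egrep 'pos|contact|open'
python3 -m inch '[[0,0,0,0,0,-0.3,0.3],[0,0,0,0,0,-0.8,0.3],[0,0,0,0,0,-0.8,0.3],[0,0,0,0,0,-0.8,0.3],[0,0,0,0,0,-0.8,0.3],[0,0,0,0,0,-0.8,0.3],[0,0,0,0,0,-0.4,0.3],[0,0,0,0,0,0,0.3]]' | egrep 'pos|contact|open'
python3 -m inch '[[0,0,0,0.4,0,0,0.3],[0,0,0,0.8,0,0,0.3],[0,0,0,0.8,0,0,0.3],[0,0,0,0.8,0,0,0.3],[0,0,0,0.8,0,0,0.3],[0,0,0,0.4,0,0,0.3],[0,0,0,0,0,0,0.3],[0,0,0,0,0,0,0.3]]' | egrep 'pos|contact|open'
python3 - <<'E'
from h import *
from rig import grab_frame
o=np.array([500.7,-176.8]);Y=np.array([.132,.991]);X=np.array([.991,-.132])
for n in("top","scene"):
  f=grab_frame(n);W=cloud(f);z=W[...,2];y=W[...,1];x=W[...,0]
  cap=(z>82)&(z<94)&(f["z_map"]>0)&(y>-400)&(y<0)&(x<600)
  k,L,S,C=cv2.connectedComponentsWithStats(cap.astype(np.uint8))
  for i in range(1,k):
    if S[i,4]>40: 
      d=np.array(rect(W[L==i])[0])-o;print(n,C[i].round(),"rack xy",(d@X).round(1),(d@Y).round(1),np.median(z[L==i]).round(1),np.median(f["pixels"][L==i],0))
  if n=="scene": cv2.imwrite("pics/s9.png",f["pixels"][:,:,::-1])
E
```

```text
eef_pos: [512.6, -84.8, 62.2]
contact_force: [-0.3, 0.0, 0.3]
opening: 0.701
eef_pos: [514.0, -85.0, 182.3]
contact_force: [1.1, -0.4, 0.6]
opening: 0.696
eef_pos: [525.4, 14.7, 178.9]
contact_force: [0.3, -0.7, 0.9]
opening: 0.702
top [410. 264.] rack xy -1.9 30.0 87.6 [ 52.  72. 125.]
top [444. 270.] rack xy -1.5 -31.1 87.6 [ 65. 124.  77.]
top [478. 276.] rack xy -0.5 -92.7 87.5 [151. 143.  66.]
scene [281.  78.] rack xy -462.3 59.9 88.1 [46. 45. 40.]
scene [186. 174.] rack xy 2.4 -93.9 87.2 [113.  98.  25.]
scene [216. 174.] rack xy 2.5 -31.6 87.3 [23. 80. 35.]
scene [245. 175.] rack xy 1.1 28.6 86.9 [12. 34. 79.]
scene [276. 175.] rack xy 1.7 91.8 87.2 [7. 7. 7.]
```

View pics/s9.png

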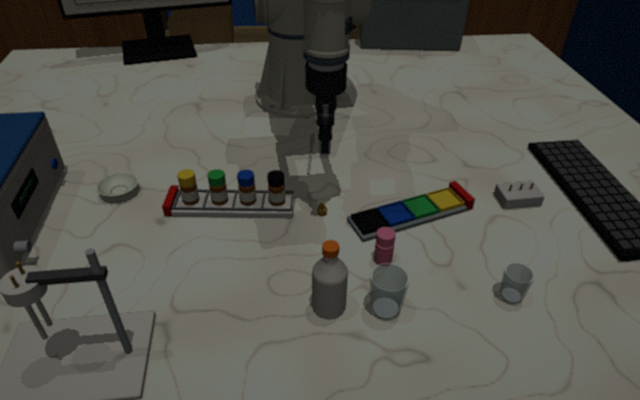

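The scene view shows all four jars upright in the white rack's bays: yellow (187,188) nearest the red end, then green, blue and black (276,188). The grey trays are empty and the pink jar hasn't moved.

```bash
python3 -c "
from rig import r
print(r.sign_off())"
```

```text
the job is handed in; nothing more can be done
None
```

All four jars are standing upright in the white rack's bays, in order from the red end: yellow, green, blue, black; I handed the job in at about 40 s on the robot's clock, without touching the pink jar.

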